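Sort push latches by the feel of their springs

TASK

Find out which of the three look-alike push latches have a soft spring and which a stiff one: take one at a time, push its plunger at least half-way in against the upright steel plate and hold it a moment to feel it, without ramming the plate, then lay that latch flat on the floor of its tray (soft in the blue tray, stiff in the orange one) before fetching the next. Test every latch, and leave the glue bottle, tin, plane and chisel where they are.

Things in the scene. Friction and masses are not known exactly. Their poses are not given: they have to be found in the camera images.
- latch_a_mid (a point): centre of a loose push-to-open door latch lying on the bench: white box-shaped housing 84 long (x) x 24 wide x 30 high (mm), 70 to 150 g, grey stripe on each side; the point is 15 mm above its underside. x points to the end where a sprung plunger (12-14 mm thick, black nose) sticks out 16 mm at mid height. All three look the same
- tip_a (a point): flat nose of the plunger of latch_a, its middle: 58 mm along +x from the centre of the housing when not pressed, same height
- plunger_a (a joint): push-in of the plunger of latch_a, m: 0 free, 0.012 hard stop; springs back. The spring is either soft (0.8 N to start, 0.4 N per mm more: 4 N at 8 mm) or stiff (2.8 N to start, 1.4 N per mm more: 14 N at 8 mm); at least one latch of each kind; only the feel tells which
- latch_b_mid (a point): centre of a loose push-to-open door latch lying on the bench: white box-shaped housing 84 long (x) x 24 wide x 30 high (mm), 70 to 150 g, grey stripe on each side; the point is 15 mm above its underside. x points to the end where a sprung plunger (12-14 mm thick, black nose) sticks out 16 mm at mid height. All three look the same
- tip_b (a point): flat nose of the plunger of latch_b, its middle: 58 mm along +x from the centre of the housing when not pressed, same height
- plunger_b (a joint): push-in of the plunger of latch_b, m: 0 free, 0.012 hard stop; springs back. The spring is either soft (0.8 N to start, 0.4 N per mm more: 4 N at 8 mm) or stiff (2.8 N to start, 1.4 N per mm more: 14 N at 8 mm); at least one latch of each kind; only the feel tells which
- latch_c_mid (a point): centre of a loose push-to-open door latch lying on the bench: white box-shaped housing 84 long (x) x 24 wide x 30 high (mm), 70 to 150 g, grey stripe on each side; the point is 15 mm above its underside. x points to the end where a sprung plunger (12-14 mm thick, black nose) sticks out 16 mm at mid height. All three look the same
- tip_c (a point): flat nose of the plunger of latch_c, its middle: 58 mm along +x from the centre of the housing when not pressed, same height
- plunger_c (a joint): push-in of the plunger of latch_c, m: 0 free, 0.012 hard stop; springs back. The spring is either soft (0.8 N to start, 0.4 N per mm more: 4 N at 8 mm) or stiff (2.8 N to start, 1.4 N per mm more: 14 N at 8 mm); at least one latch of each kind; only the feel tells which
- plate: upright steel test plate, fixed: 110 wide (y), 12 thick, 90 high (mm), with a 12 mm high foot reaching 72 mm behind the face (+x). Origin at the bottom middle of its front face, on the bench. The front face looks to the plate's -x, towards the robot: a latch is pressed on it along the plate's +x, plunger ahead
- tray_soft: blue open tray for soft latches, fixed: 130 (x) x 160 (y) x 24 high (mm), walls and floor 5 mm thick. Origin at the centre of its underside. Room for two latches side by side, lying along its x, with space for fingers
- tray_stiff: orange open tray for stiff latches, fixed: 130 (x) x 160 (y) x 24 high (mm), walls and floor 5 mm thick. Origin at the centre of its underside. Room for two latches side by side, lying along its x, with space for fingers
- glue_mid (a point): bystander: yellow glue bottle standing, 48 in diameter, 130 high (mm); point half-way up
- tin_mid (a point): bystander: green wax tin with white lid, 52 in diameter, 45 high (mm); point half-way up
- plane_mid (a point): bystander: small steel block plane 50 (x) x 160 (y) mm, 50 mm high, beyond the plate to the left; point 20 mm above the bench
- chisel_mid (a point): bystander: chisel with blue handle lying along its x, 250 long, 28 high (mm), beyond the plate; point about mid length
Not all that is in view belongs to the job. What is shaped like the part that bears latch_c_mid but red is not meant.

How it is judged:
By the outcome, as a careful person would: the job done as asked, in the order asked, and still so for the second after the job is handed in, with the robot touching nothing.
It also fails if it takes over 72 s, if anything falls off the work surface, if the arm or the gripper's body presses on something with over 40 N, if the wrist force passes 120 N, or if a joint passes its speed limit or range.

ROBOT

A 6-joint arm with a two-finger parallel gripper is mounted at the origin on the work surface. World frame = base frame: x ahead of the robot, y to its left, z up, the work surface at z = 0. Lengths are in m, angles in rad, forces in N, time in s.
With the tool pointing down it reaches from about 0.3 to 0.875 m from the base axis. Payload 6.4 kg.
Tool frame: the origin (TCP) lies between the finger pads; the fingertips stand 19 mm ahead of it and the grasp point (between the pads) is the TCP; z points along the fingers, y is the direction in which the jaws open and shut (so a half turn about z gives the same grasp; the last joint's range is limited). The gripper opens to 85 mm and grips with 20 to 120 N. Pads are 22 mm wide; open, the fingers measure 114 mm over their backs; the gripper's body (76 mm by 85 mm) begins 54 mm behind the grasp point. The pads swing forward as they close: fully open they stand 13 mm farther back than shut.
Start: joints at [1.071, 0.181, 1.607, -0, 1.354, -0.206], TCP at [0.167, 0.55, 0.25] pointing down, gripper open.
Joint ranges: [-2.99, 2.99], [-0.89, 2.07], [0.3, 2.58], [-1.14, 4.28], [0, 2.63], [-3.12, 3.12]. Speed limits (rad/s): [2.57, 2.57, 3.01, 3.14, 3.14, 3.14].

INTERFACE

Orientations are given as a unit quaternion [w, x, y, z].
In Python, from bench import * gives the robot as it stands.
- The arm moves only by the tool apply_moves, never from a script. Its argument "moves" is a list that holds one entry, the list of rows, each a list of 7 numbers: the shift along the tool's x, y, z in cm, then the turn, a rotation vector about the tool's x, y, z in rad, then the opening, from 0 (shut) to 1 (fully open). A call has 1 to 8 rows; each row is the pose to reach, as a shift and turn from the pose commanded when the call began, along the tool's axes at that moment; what a row does not reach only later rows make up. A row lasts 1/10 s, in which the tool goes at most 50 mm and 8.59 degrees, less where a joint would pass 70% of its speed; a pose out of reach is approached as far as the arm can. A call with a gripper value outside its range is refused whole. The fingers move at their own pace and stop on an object; the grip force is fixed at half the most. Time passes only in rows, so rows that repeat a pose let the fingers close. It gives the time, the measured TCP pose, the force and the opening at its end, in the units of the state.
- get_obs(): the state, without advancing time (a new reading comes with each control period).
- camera(name): name is "scene" or "top"; returns the picture (480x640x3 uint8, red, green, blue); there is no depth.
- get_calibration(name): a dict with "vertical_fov" (degrees; the focal length in pixels is half the picture's height over the tangent of half this angle, whatever the lens; pixels are square), "cx", "cy" (the principal point, pixels), "R" (3x3) and "t" (3): a world point X has camera coordinates R X + t. Camera axes: x right, y down, z forward; pixel columns grow to the right and rows downward; lengths in m; the calibration is good to about 2 mm. A picture is of the moment at which its call begins. get_calibration takes no time and is no camera call.
- hand_in(): hands the job in, once; it reports no verdict.
The state is a dict: "time_s": time; "q": joint angles; "dq": joint speeds; "joint_efforts": joint torques, N m; "eef_pos": TCP position; "eef_rot": TCP orientation; "wrist_force": force on the tool from outside, world axes, zero at the start; "torque": the same for the moment, N m; "opening": opening from 0.0 (shut) to 1.0 (fully open).
Only numpy, scipy, OpenCV 4.12 (cv2) and the standard library are available. Lean on these libraries where they do the work, as an engineer would, in place of code of your own. Each camera call takes 0.05 s, during which the arm holds its last target. There are 200 camera calls.

## Working session

There is one attempt and no reset: what is moved stays moved. The work goes in short steps, Python scripts to look and compute and a tool call to move; the robot and the scene stay as the last step left them, time stands still between calls to the robot, and variables do not carry over. Pictures are saved under pics/ and viewed, about 8 in all and at most 12, crops included, and the job is handed in when it is done.

Besides the shell and the picture viewer there is one more tool, called after "Request:" by a JSON object that holds its "method" and its "body". apply_moves: Moves the arm, as the interface text tells. Its arguments: {"type":"object","properties":{"moves":{"type":"array","items":{"type":"array","items":{"type":"array","items":{"type":"number"}}}}},"required":["moves"]}

```bash
ls; mkdir -p pics; python3 - <<'E'
from bench import *
import cv2,numpy as np
for n in("scene","top"):
    c=get_calibration(n);print(n,c)
    im=camera(n);cv2.imwrite(f"pics/{n}0.png",im[:,:,::-1])
o=get_obs();print(o)
E
```

```text
pics
scene {'vertical_fov': 54.53229847462195, 'cx': 319.56916023858963, 'cy': 232.6999896724441, 'R': array([[ 0.50682491,  0.86185736,  0.01817707],
       [ 0.68508483, -0.38989399, -0.61533848],
       [-0.52324687,  0.3243217 , -0.78805339]]), 't': array([-0.22489069, -0.37919416,  1.36740332])}
top {'vertical_fov': 51.90288001904973, 'cx': 314.29453212986266, 'cy': 237.0251652255757, 'R': array([[ 0.10721469, -0.99423051, -0.00327104],
       [-0.96938155, -0.10380289, -0.22254072],
       [ 0.22091723,  0.02703052, -0.97491791]]), 't': array([-0.12082938,  0.56770124,  0.93141984])}
{'time_s': 0.1, 'q': array([ 1.07068626e+00,  1.81482665e-01,  1.60790200e+00,  1.20312861e-06,
        1.35379520e+00, -2.06271827e-01]), 'dq': array([-0.00171294,  0.00041468, -0.00127227,  0.00207587, -0.00180725,
       -0.00039992]), 'joint_efforts': array([ 9.48338020e-04, -4.45868218e+01, -3.52242815e+01, -3.62202281e-04,
        3.89071443e-03,  5.42288842e-05]), 'eef_pos': array([0.1662765 , 0.54994945, 0.24946817]), 'eef_rot': array([-2.75054603e-04,  1.46391225e-01,  9.89226455e-01, -7.44417373e-04]), 'wrist_force': array([-3.14700537e-04,  7.98361831e-02, -8.61572948e-01]), 'torque': array([-0.07091867, -0.01195442,  0.00091542]), 'opening': 1.0045016532137832}
```

View pics/top0.png

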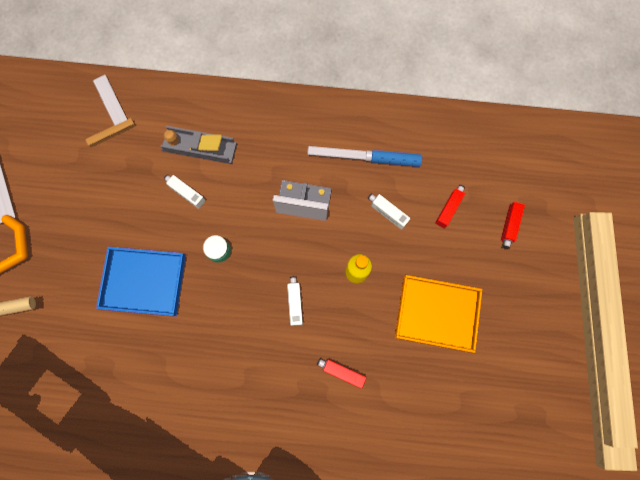

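View pics/scene0.png

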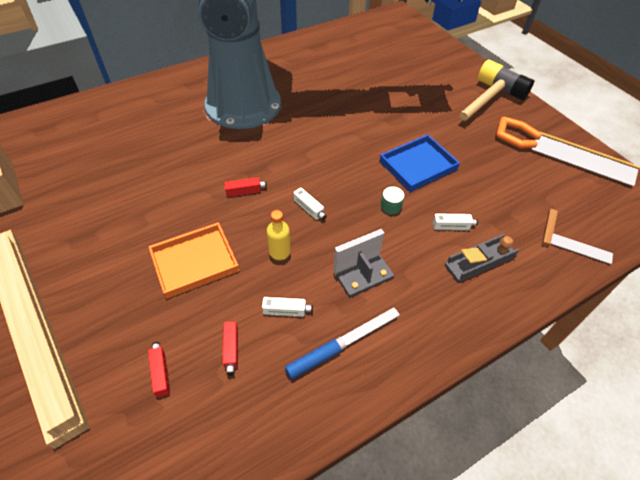

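```bash
cat > h.py <<'E'
from bench import *
import cv2,numpy as np
def cal(n):
    c=get_calibration(n);f=240/np.tan(np.radians(c["vertical_fov"]/2));return c,f
def ray(n,p,z):
    c,f=cal(n);R=np.array(c["R"]);C=-R.T@np.array(c["t"])
    out=[]
    for u,v in np.atleast_2d(p):
        d=R.T@np.array([(u-c["cx"])/f,(v-c["cy"])/f,1]);out.append(C+d*(z-C[2])/d[2])
    return np.array(out)
def proj(n,X):
    c,f=cal(n);Y=np.atleast_2d(X)@np.array(c["R"]).T+c["t"];return Y[:,:2]/Y[:,2:]*f+[c["cx"],c["cy"]]
def rect(pts): # world-plane min area rect: centre, sizes, long-axis angle
    (c,s,a)=cv2.minAreaRect((pts[:,:2]*1000).astype(np.float32))
    if s[0]<s[1]: s=s[::-1];a+=90
    return np.round(c,1),np.round(s,1),(a+90)%180-90
def blobs(n,m,z,amin=100,amax=20000):
    cs,_=cv2.findContours(m.astype(np.uint8),cv2.RETR_EXTERNAL,cv2.CHAIN_APPROX_NONE)
    for k in cs:
        if amin<cv2.contourArea(k)<amax:
            k=k[:,0,:];print(n,k.mean(0).round(),*rect(ray(n,k,z)))
E
python3 - <<'E'
from h import *
for n in("top","scene"):
    im=cv2.imread(f"pics/{n}0.png");hsv=cv2.cvtColor(im,cv2.COLOR_BGR2HSV);H,S,V=cv2.split(hsv)
    print("white");blobs(n,(S<45)&(V>190),.03,100,2500)
    print("blue");blobs(n,(H>100)&(H<125)&(S>150)&(V>60),.024,2000)
    print("orange");blobs(n,(H>10)&(H<24)&(S>180)&(V>120),.024,2000)
im=cv2.imread("pics/top0.png")
def crop(c):return cv2.resize(im[c[1]-30:c[1]+30,c[0]-40:c[0]+40],None,fx=5,fy=5,interpolation=cv2.INTER_NEAREST)
cv2.imwrite("pics/c1.png",np.vstack([np.hstack([crop((300,205)),crop((295,300))]),np.hstack([crop((185,191)),crop((390,211))])]))
E
```

```text
white
top [294. 302.] [448.4 -32.1] [94.3 24.3] 11.110331535339355
top [215. 247.] [541.9 145.5] [48.  46.7] -83.88836908340454
top [300. 202.] [657.9 -19.9] [115.8  13.3] 86.46439361572266
top [389. 209.] [ 663.4 -209.4] [93.9 24.5] 56.47380065917969
top [183. 189.] [660.5 232.8] [91.4 24.5] 59.67884063720703
top [  3. 197.] [610.6 604.6] [124.1  29.4] 14.243795394897461
top [340. 152.] [778.4 -92.7] [137.6  18.3] -89.24437010288239
top [110.  99.] [850.2 430.4] [124.5  29.1] 34.284629821777344
top [14. 30.] [998.5 681.6] [47.8 42.2] 23.570802688598633
blue
top [141. 281.] [456.7 286.7] [164.2 128.5] -89.01364904642105
orange
top [439. 314.] [ 456.5 -325.7] [164.8 133.4] 85.465576171875
white
scene [367. 327.] [790.7 -95.9] [136.6  20. ] -89.8315959572792
scene [286. 304.] [ 667.3 -209.2] [96.2 26.3] 56.540382385253906
scene [582. 248.] [867.6 418.6] [126.6  30.3] 34.510711669921875
scene [359. 240.] [607.1   5.9] [119.6  14.5] 86.5329818725586
scene [454. 218.] [662.8 231.5] [92.  26.8] 58.33940505981445
scene [308. 200.] [447.1 -34.1] [86.6 26.8] 11.098990440368652
scene [393. 194.] [532.7 151.1] [48.8 48.6] 60.47136306762695
scene [586. 160.] [674.4 655.8] [251.7  67.8] 28.72286605834961
scene [51. 23.] [-698.4 -375.7] [340.7 173.3] -8.995796203613281
blue
scene [419. 162.] [467.5 281.8] [172.8 141.2] -88.93060195446014
orange
```

View pics/c1.png

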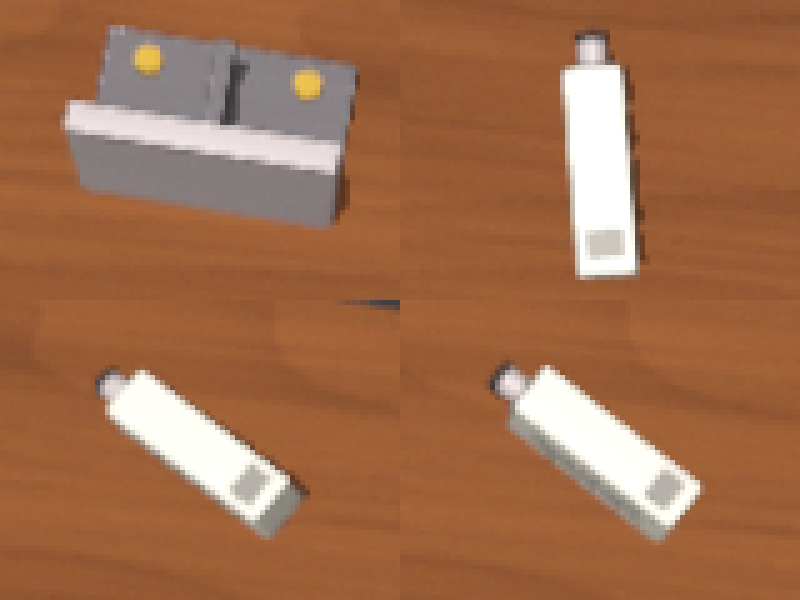

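The crop shows the plate's front face bottom edge (276.4,212.6)–(326.6,220.2) and its top front edge (273.6,200)–(328,208). The three white latches' plungers point up or up-left in the image. Next I'll tighten the housing estimates.

```bash
python3 - <<'E'
from h import *
for n in("top","scene"):
    im=cv2.imread(f"pics/{n}0.png");hsv=cv2.cvtColor(im,cv2.COLOR_BGR2HSV);H,S,V=cv2.split(hsv)
    m=((S<30)&(V>232)).astype(np.uint8);m=cv2.morphologyEx(m,cv2.MORPH_CLOSE,np.ones((7,7)))
    m=cv2.morphologyEx(m,cv2.MORPH_OPEN,np.ones((7,7)));print("white");blobs(n,m,.03,150,2500)
    print("glue");blobs(n,(H>24)&(H<34)&(S>180)&(V>100),.1,150)
    print("oran");blobs(n,(H>8)&(H<26)&(S>200)&(V>120),.024,2000)
b=ray("top",[(276.4,212.6),(326.6,220.2)],0);t=ray("top",[(273.6,200),(328,208)],.09)
for e in(b,t):print(e.mean(0),np.linalg.norm(e[0]-e[1]),np.degrees(np.arctan2(*(e[0]-e[1])[[1,0]]))-90)
E
```

```text
white
top [295. 304.] [443.  -33.6] [82.1 22.5] 10.939706802368164
top [215. 247.] [542.9 145.7] [44.6 44.4] 6.120053291320801
top [390. 209.] [ 662.4 -210.8] [87.1 22.4] 56.46607208251953
top [184. 190.] [658.6 230.1] [81.6 22.3] 59.75355529785156
glue
top [358. 268.] [ 515.8 -150.4] [50.6 43.9] -16.184776306152344
oran
top [439. 314.] [ 456.7 -325.8] [163.5 132.4] 85.50242614746094
white
scene [570. 350.] [1019.2  206.3] [39.5 25.3] -48.35129165649414
scene [367. 327.] [791.  -95.6] [132.7  18.9] -89.76308715343475
scene [284. 304.] [ 664.3 -213.9] [82.3 24.8] 60.11153030395508
scene [628. 304.] [996. 396.] [160.6  56.9] -53.55305480957031
scene [582. 248.] [867.9 419.1] [123.5  27.8] 34.57278823852539
scene [453. 218.] [661.3 229.1] [84. 24.] 60.39427947998047
scene [310. 201.] [451.6 -32.9] [90.9 25.5] 11.121123313903809
scene [393. 194.] [531.4 152. ] [47.2 43.3] -35.335819244384766
scene [588. 160.] [678.7 658.2] [254.9  70.2] 30.817123413085938
glue
oran
[ 0.63453724 -0.02505048  0.        ] 0.11047230211615432 -2.7969212378935
[ 0.63572164 -0.02609242  0.09      ] 0.10987751276079182 -2.6002983843567193
```

```bash
cat >> h.py <<'E'
from scipy.spatial.transform import Rotation as Ro
def go(*targets):
    o=get_obs();q=o["eef_rot"];R=Ro.from_quat([q[1],q[2],q[3],q[0]])
    print("t",round(o["time_s"],2),"pos",(o["eef_pos"]*1000).round(1),"yaw",np.degrees(np.arctan2(*R.as_matrix()[[1,0],[0,0]])).round(1)%360,"F",o["wrist_force"].round(2),"op",round(o["opening"],3),"q6",o["q"][5].round(2))
    for x,y,z,yaw in targets:
        a=np.radians(yaw);X=np.array([np.cos(a),np.sin(a),0]);Z=np.array([0,0,-1.]);T=Ro.from_matrix(np.c_[X,np.cross(Z,X),Z])
        print((x,y,z,yaw),(R.inv().apply(np.array([x,y,z])/1000-o["eef_pos"])*100).round(2),(R.inv()*T).as_rotvec().round(3))
E
python3 -c "
from h import *
go((443,-33.5,120,191),(443,-33.5,25,191))"
```

```text
t 0.1 pos [166.3 549.9 249.5] yaw 163.2 F [-0.    0.08 -0.86] op 1.005 q6 -0.21
(443, -33.5, 120, 191) [-43.39 -47.81  13.01] [-0.001 -0.001 -0.486]
(443, -33.5, 25, 191) [-43.39 -47.79  22.51] [-0.001 -0.001 -0.486]
```

Request:
{"method": "apply_moves", "body": {"moves": [[[-43.4, -47.8, 8, 0, 0, -0.486, 0.6], [-43.4, -47.8, 8, 0, 0, -0.486, 0.6], [-43.4, -47.8, 8, 0, 0, -0.486, 0.6], [-43.4, -47.8, 8, 0, 0, -0.486, 0.6], [-43.4, -47.8, 8, 0, 0, -0.486, 0.6], [-43.4, -47.8, 8, 0, 0, -0.486, 0.6], [-43.4, -47.8, 8, 0, 0, -0.486, 0.6], [-43.4, -47.8, 8, 0, 0, -0.486, 0.6]]]}}

```text
time_s: 0.9
eef_pos: [0.3333, 0.1984, 0.2021]
eef_rot: [0.0, -0.096, 0.995, 0.0]
wrist_force: [2.3, 1.0, 0.8]
opening: 0.599
```

```bash
python3 -c "
from h import *
go((443,-33.5,120,191),(443,-33.5,25,191))"
```

```text
t 0.9 pos [333.3 198.4 202.1] yaw 191.0 F [2.29 1.02 0.79] op 0.599 q6 -1.54
(443, -33.5, 120, 191) [ -6.32 -24.87   8.21] [0.    0.    0.001]
(443, -33.5, 25, 191) [ -6.32 -24.87  17.71] [0.    0.    0.001]
```

Request:
{"method": "apply_moves", "body": {"moves": [[[-6.3, -24.9, 9, 0, 0, 0, 0.6], [-6.3, -24.9, 9, 0, 0, 0, 0.6], [-6.3, -24.9, 9, 0, 0, 0, 0.6], [-6.3, -24.9, 9, 0, 0, 0, 0.6], [-6.3, -24.9, 9, 0, 0, 0, 0.6], [-6.3, -24.9, 9, 0, 0, 0, 0.6], [-6.3, -24.9, 9, 0, 0, 0, 0.6], [-6.3, -24.9, 9, 0, 0, 0, 0.6]]]}}

```text
time_s: 1.7
eef_pos: [0.4418, -0.0319, 0.1119]
eef_rot: [-0.001, -0.095, 0.995, 0.001]
wrist_force: [-0.4, -0.2, -1.0]
opening: 0.601
```

```bash
python3 -c "
from h import *
go((443,-33.5,120,191),(443,-33.5,25,191))"
```

```text
t 1.7 pos [441.8 -31.9 111.9] yaw 190.9 F [-0.41 -0.16 -0.96] op 0.601 q6 -2.1
(443, -33.5, 120, 191) [-0.09 -0.18 -0.81] [ 0.001 -0.001 -0.001]
(443, -33.5, 25, 191) [-0.1  -0.19  8.69] [ 0.001 -0.001 -0.001]
```

Request:
{"method": "apply_moves", "body": {"moves": [[[-0.1, -0.15, 4, 0, 0, 0, 0.6], [-0.1, -0.15, 8, 0, 0, 0, 0.6], [-0.1, -0.15, 8.7, 0, 0, 0, 0.6], [-0.1, -0.15, 8.7, 0, 0, 0, 0.6], [-0.1, -0.15, 8.7, 0, 0, 0, 0], [-0.1, -0.15, 8.7, 0, 0, 0, 0], [-0.1, -0.15, 8.7, 0, 0, 0, 0], [-0.1, -0.15, 8.7, 0, 0, 0, 0]]]}}

```text
time_s: 2.5
eef_pos: [0.4456, -0.0338, 0.0275]
eef_rot: [0.002, -0.096, 0.995, -0.001]
wrist_force: [-1.5, 0.8, 7.9]
opening: 0.269
```

```bash
python3 -c "
from h import *
go((443,-31,65,191),(560,-22,65,177))"
```

```text
t 2.5 pos [445.6 -33.8  27.5] yaw 191.0 F [-1.5   0.83  7.92] op 0.269 q6 -2.11
(443, -31, 65, 191) [ 0.18  0.32 -3.75] [-0.002  0.004  0.   ]
(560, -22, 65, 177) [-11.47  -1.04  -3.7 ] [-0.001  0.004  0.245]
```

Request:
{"method": "apply_moves", "body": {"moves": [[[0, 0, -2, 0, 0, 0, 0], [0, 0, -4, 0, 0, 0, 0], [-4, -0.4, -4, 0, 0, 0.1, 0], [-8, -0.8, -4, 0, 0, 0.2, 0], [-11, -1.05, -4, 0, 0, 0.245, 0], [-11, -1.05, -4, 0, 0, 0.245, 0], [-11, -1.05, -4, 0, 0, 0.245, 0]]]}}

```text
time_s: 3.2
eef_pos: [0.5539, -0.0226, 0.0659]
eef_rot: [0.0, 0.026, 1.0, -0.0]
wrist_force: [-0.6, 0.0, -1.8]
opening: 0.267
```

```bash
python3 - <<'E'
from h import *
go((570,-22.1,65,177))
for n in("top","scene"):
    im=camera(n);cv2.imwrite(f"pics/{n}1.png",im[:,:,::-1])
a=cv2.imread("pics/top1.png")[160:260,240:360];b=cv2.imread("pics/scene1.png")[190:310,280:424]
cv2.imwrite("pics/c2.png",np.hstack([cv2.resize(a,(400,333)),cv2.resize(b,(400,333))]))
E
```

```text
t 3.2 pos [553.9 -22.6  65.9] yaw 177.0 F [-0.63  0.03 -1.77] op 0.267 q6 -1.77
(570, -22.1, 65, 177) [-1.6   0.14  0.1 ] [-0.     0.     0.001]
```

View pics/c2.png

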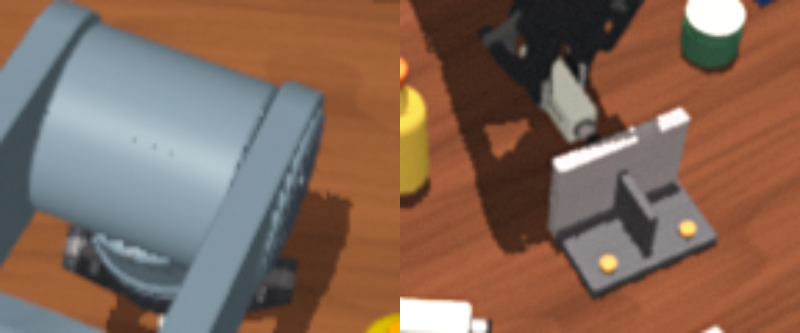

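The latch is held level and faces the plate. I'll approach gently.

Request:
{"method": "apply_moves", "body": {"moves": [[[-1, 0, 0, 0, 0, 0, 0], [-1.7, 0, 0, 0, 0, 0, 0], [-2.1, 0, 0, 0, 0, 0, 0], [-2.3, 0, 0, 0, 0, 0, 0], [-2.5, 0, 0, 0, 0, 0, 0], [-2.5, 0, 0, 0, 0, 0, 0]]]}}

```text
time_s: 3.9
eef_pos: [0.578, -0.024, 0.065]
eef_rot: [-0.001, 0.026, 1.0, 0.0]
wrist_force: [-3.5, -0.9, 1.0]
opening: 0.264
```

Request:
{"method": "apply_moves", "body": {"moves": [[[-0.1, 0, 0, 0, 0, 0, 0], [-0.2, 0, 0, 0, 0, 0, 0], [-0.2, 0, 0, 0, 0, 0, 0]]]}}

```text
time_s: 4.2
eef_pos: [0.5797, -0.0241, 0.0649]
eef_rot: [-0.001, 0.026, 1.0, 0.0]
wrist_force: [-5.4, -0.6, 1.5]
opening: 0.264
```

```bash
python3 -c "
from h import *
go()"
```

```text
t 4.2 pos [579.7 -24.1  64.9] yaw 177.0 F [-5.42 -0.63  1.54] op 0.264 q6 -1.76
```

Request:
{"method": "apply_moves", "body": {"moves": [[[-0.1, 0, 0, 0, 0, 0, 0], [-0.2, 0, 0, 0, 0, 0, 0], [-0.3, 0, 0, 0, 0, 0, 0], [-0.4, 0, 0, 0, 0, 0, 0], [-0.4, 0, 0, 0, 0, 0, 0]]]}}

```text
time_s: 4.7
eef_pos: [0.5827, -0.0242, 0.0648]
eef_rot: [-0.002, 0.026, 1.0, 0.0]
wrist_force: [-9.8, -0.3, 4.7]
opening: 0.268
```

Request:
{"method": "apply_moves", "body": {"moves": [[[-0.1, 0, 0, 0, 0, 0, 0], [-0.2, 0, 0, 0, 0, 0, 0], [-0.3, 0, 0, 0, 0, 0, 0], [-0.4, 0, 0, 0, 0, 0, 0], [-0.4, 0, 0, 0, 0, 0, 0], [-0.4, 0, 0, 0, 0, 0, 0], [-0.4, 0, 0, 0, 0, 0, 0], [-0.4, 0, 0, 0, 0, 0, 0]]]}}

```text
time_s: 5.5
eef_pos: [0.5857, -0.0243, 0.0648]
eef_rot: [-0.003, 0.026, 1.0, 0.0]
wrist_force: [-14.1, -1.8, 6.9]
opening: 0.264
```

```bash
python3 - <<'E'
from h import *
go((520,-20,200,177),(457,-290,200,175.5))
im=camera("scene");cv2.imwrite("pics/c3.png",cv2.resize(im[190:310,280:424,::-1],None,fx=4,fy=4))
E
```

```text
t 5.5 pos [585.7 -24.3  64.8] yaw 177.0 F [-14.05  -1.82   6.93] op 0.264 q6 -1.76
(520, -20, 200, 177) [  6.68   0.09 -13.48] [ 0.    -0.007 -0.   ]
(457, -290, 200, 175.5) [ 11.55 -27.2  -13.45] [ 0.    -0.007  0.026]
```

View pics/c3.png

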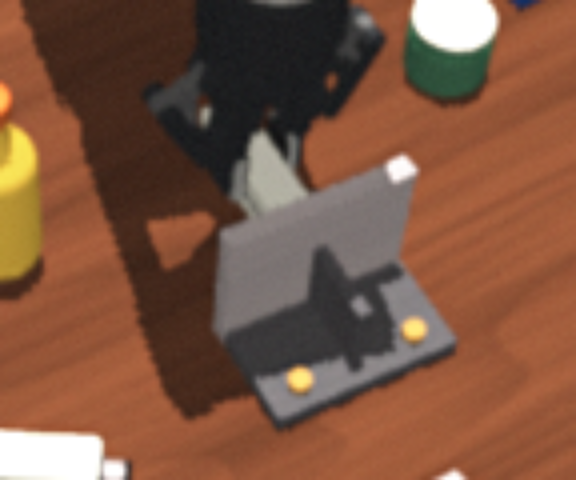

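Request:
{"method": "apply_moves", "body": {"moves": [[[2, 0, 0, 0, 0, 0, 0], [5, 0, 0, 0, 0, 0, 0], [6, 0, -5, 0, 0, 0, 0], [6.5, 0, -10, 0, 0, 0, 0], [7, -2, -13.5, 0, 0, 0.02, 0], [8, -7, -13.5, 0, 0, 0.026, 0], [9, -12, -13.5, 0, 0, 0.026, 0], [10, -17, -13.5, 0, 0, 0.026, 0]]]}}

```text
time_s: 6.35
eef_pos: [0.4809, -0.1878, 0.2015]
eef_rot: [0.002, 0.039, 0.999, -0.001]
wrist_force: [0.2, 0.1, -1.8]
opening: 0.268
```

```bash
python3 -c "
from h import *
go((459.5,-291,200,175.5),(459.5,-291,60,175.5))"
```

```text
t 6.35 pos [ 480.9 -187.8  201.5] yaw 175.6 F [ 0.21  0.07 -1.82] op 0.268 q6 -2.1
(459.5, -291, 200, 175.5) [  1.33 -10.45   0.16] [-0.001  0.003  0.001]
(459.5, -291, 60, 175.5) [  1.38 -10.43  14.16] [-0.001  0.003  0.001]
```

Request:
{"method": "apply_moves", "body": {"moves": [[[0.8, -5, 0, 0, 0, 0, 0], [1.3, -9.8, 0, 0, 0, 0, 0], [1.3, -9.8, 5, 0, 0, 0, 0], [1.3, -9.8, 10, 0, 0, 0, 0], [1.3, -9.8, 14, 0, 0, 0, 0], [1.3, -9.8, 14, 0, 0, 0, 0], [1.3, -9.8, 14, 0, 0, 0, 0]]]}}

```text
time_s: 7.05
eef_pos: [0.4602, -0.283, 0.0607]
eef_rot: [-0.0, 0.039, 0.999, 0.0]
wrist_force: [-0.5, -0.6, -0.1]
opening: 0.265
```

```bash
python3 -c "
from h import *
go((459.5,-291,33,175.5))"
```

```text
t 7.05 pos [ 460.2 -283.    60.7] yaw 175.5 F [-0.45 -0.6  -0.11] op 0.265 q6 -2.26
(459.5, -291, 33, 175.5) [ 0.01 -0.8   2.77] [ 0. -0. -0.]
```

Request:
{"method": "apply_moves", "body": {"moves": [[[0.8, -0.8, 0, 0, 0, 0, 0], [0.8, -0.8, 1.5, 0, 0, 0, 0], [0.8, -0.8, 2.2, 0, 0, 0, 0], [0.8, -0.8, 2.6, 0, 0, 0, 0], [0.8, -0.8, 2.8, 0, 0, 0, 0], [0.8, -0.8, 2.8, 0, 0, 0, 0]]]}}

```text
time_s: 7.65
eef_pos: [0.4513, -0.2902, 0.0327]
eef_rot: [-0.0, 0.039, 0.999, 0.0]
wrist_force: [-1.3, 0.4, 0.3]
opening: 0.266
```

Request:
{"method": "apply_moves", "body": {"moves": [[[0, 0, 0.1, 0, 0, 0, 0], [0, 0, 0.2, 0, 0, 0, 0], [0, 0, 0.2, 0, 0, 0, 0]]]}}

```text
time_s: 7.95
eef_pos: [0.4514, -0.2902, 0.0325]
eef_rot: [-0.0, 0.039, 0.999, 0.0]
wrist_force: [-9.6, 5.7, 22.3]
opening: 0.273
```

Request:
{"method": "apply_moves", "body": {"moves": [[[0, 0, -0.1, 0, 0, 0, 0.42], [0, 0, -0.1, 0, 0, 0, 0.42], [0, 0, -0.1, 0, 0, 0, 0.42], [0, 0, -3, 0, 0, 0, 0.42], [0, 0, -8, 0, 0, 0, 0.42], [0, 0, -13, 0, 0, 0, 0.42], [0, 0, -16, 0, 0, 0, 0.42], [0, 0, -16, 0, 0, 0, 0.42]]]}}

```text
time_s: 8.75
eef_pos: [0.4538, -0.2926, 0.1958]
eef_rot: [0.004, 0.039, 0.999, -0.003]
wrist_force: [0.8, -0.6, -0.4]
opening: 0.422
```

```bash
python3 - <<'E'
from h import *
go((660.5,-213,190,239),(660.5,-213,190,59))
im=camera("top");cv2.imwrite("pics/t4.png",im[:,:,::-1])
E
```

```text
t 8.75 pos [ 453.8 -292.6  195.8] yaw 175.5 F [ 0.75 -0.6  -0.41] op 0.422 q6 -2.28
(660.5, -213, 190, 239) [-19.98   9.56   0.67] [-0.01   0.003 -1.108]
(660.5, -213, 190, 59) [-19.98   9.56   0.67] [0.004 0.012 2.033]
```

View pics/t4.png

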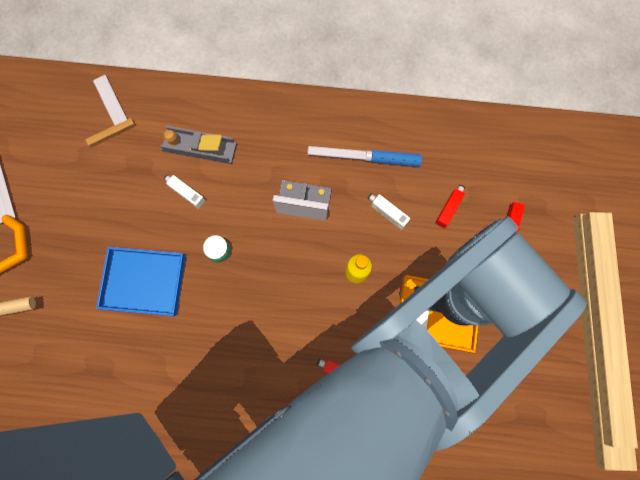

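Request:
{"method": "apply_moves", "body": {"moves": [[[-20, 9.6, 0.6, 0, 0, 2.033, 0.6], [-20, 9.6, 0.6, 0, 0, 2.033, 0.6], [-20, 9.6, 0.6, 0, 0, 2.033, 0.6], [-20, 9.6, 0.6, 0, 0, 2.033, 0.6], [-20, 9.6, 0.6, 0, 0, 2.033, 0.6], [-20, 9.6, 0.6, 0, 0, 2.033, 0.6], [-20, 9.6, 0.6, 0, 0, 2.033, 0.6], [-20, 9.6, 0.6, 0, 0, 2.033, 0.6]]]}}

```text
time_s: 9.6
eef_pos: [0.6574, -0.2093, 0.1809]
eef_rot: [-0.002, 0.594, 0.805, -0.0]
wrist_force: [-0.3, 0.1, 0.2]
opening: 0.595
```

```bash
python3 -c "
from h import *
go((660.5,-213,110,59))"
```

```text
t 9.6 pos [ 657.4 -209.3  180.9] yaw 107.1 F [-0.35  0.1   0.21] op 0.595 q6 -0.78
(660.5, -213, 110, 59) [-0.47  0.21  7.08] [-0.004 -0.002  0.84 ]
```

Request:
{"method": "apply_moves", "body": {"moves": [[[-0.45, 0.2, 7.1, 0, 0, 0.84, 0.6], [-0.45, 0.2, 7.1, 0, 0, 0.84, 0.6], [-0.45, 0.2, 7.1, 0, 0, 0.84, 0.6], [-0.45, 0.2, 7.1, 0, 0, 0.84, 0.6], [-0.45, 0.2, 7.1, 0, 0, 0.84, 0.6], [-0.45, 0.2, 7.1, 0, 0, 0.84, 0.6], [-0.45, 0.2, 7.1, 0, 0, 0.84, 0.6]]]}}

```text
time_s: 10.3
eef_pos: [0.6602, -0.2133, 0.1105]
eef_rot: [-0.002, 0.869, 0.495, -0.001]
wrist_force: [-0.6, -0.2, -0.6]
opening: 0.599
```

```bash
python3 -c "
from h import *
go((660.5,-213,28,59))"
```

```text
t 10.3 pos [ 660.2 -213.3  110.5] yaw 59.3 F [-0.63 -0.2  -0.6 ] op 0.599 q6 0.05
(660.5, -213, 28, 59) [0.04 0.04 8.25] [-0.004  0.     0.005]
```

Request:
{"method": "apply_moves", "body": {"moves": [[[0, 0, 4, 0, 0, 0, 0.6], [0, 0, 7.5, 0, 0, 0, 0.6], [0, 0, 8.05, 0, 0, 0, 0.6], [0, 0, 8.05, 0, 0, 0, 0.6], [0, 0, 8.05, 0, 0, 0, 0], [0, 0, 8.05, 0, 0, 0, 0], [0, 0, 8.05, 0, 0, 0, 0], [0, 0, 8.05, 0, 0, 0, 0]]]}}

```text
time_s: 11.1
eef_pos: [0.6632, -0.2148, 0.0356]
eef_rot: [0.002, 0.869, 0.495, 0.001]
wrist_force: [0.4, 0.5, 7.4]
opening: 0.264
```

```bash
python3 -c "
from h import *
go((660,-213,160,59),(550,-21,160,-3),(550,-21,68,-3))"
```

```text
t 11.1 pos [ 663.2 -214.8   35.6] yaw 59.3 F [0.35 0.45 7.42] op 0.264 q6 0.05
(660, -213, 160, 59) [ -0.    -0.31 -12.45] [ 0.004 -0.     0.006]
(550, -21, 160, -3) [ 10.9  -19.57 -12.53] [ 0.004 -0.003  1.088]
(550, -21, 68, -3) [ 10.9  -19.61  -3.33] [ 0.004 -0.003  1.088]
```

Request:
{"method": "apply_moves", "body": {"moves": [[[0, 0, -5, 0, 0, 0, 0], [0, 0, -10, 0, 0, 0, 0], [0, 0, -14, 0, 0, 0.1, 0], [2, -4, -15, 0, 0, 0.25, 0], [4, -8, -15, 0, 0, 0.4, 0], [6, -12, -15, 0, 0, 0.55, 0], [8, -16, -15, 0, 0, 0.7, 0], [10, -19.5, -15, 0, 0, 0.85, 0]]]}}

```text
time_s: 11.9
eef_pos: [0.5432, -0.0268, 0.1831]
eef_rot: [-0.0, 0.996, 0.09, 0.0]
wrist_force: [0.3, 0.5, -1.9]
opening: 0.263
```

```bash
python3 -c "
from h import *
go((550,-21,68,-3))"
```

```text
t 11.9 pos [543.2 -26.8 183.1] yaw 10.3 F [ 0.29  0.48 -1.94] op 0.263 q6 1.12
(550, -21, 68, -3) [ 0.78 -0.45 11.51] [-0.    -0.     0.232]
```

Request:
{"method": "apply_moves", "body": {"moves": [[[0.3, -0.2, 4, 0, 0, 0.12, 0], [0.7, -0.4, 8, 0, 0, 0.23, 0], [0.7, -0.4, 11.5, 0, 0, 0.23, 0], [0.7, -0.4, 11.5, 0, 0, 0.23, 0], [0.7, -0.4, 11.5, 0, 0, 0.23, 0], [0.7, -0.4, 11.5, 0, 0, 0.23, 0]]]}}

```text
time_s: 12.5
eef_pos: [0.5527, -0.0238, 0.0702]
eef_rot: [0.0, 1.0, -0.022, 0.002]
wrist_force: [-0.8, -0.5, -1.1]
opening: 0.263
```

```bash
python3 - <<'E'
from h import *
go((570,-22,68,-3))
im=camera("scene");cv2.imwrite("pics/c5.png",cv2.resize(im[190:310,280:424,::-1],None,fx=4,fy=4))
E
```

```text
t 12.5 pos [552.7 -23.8  70.2] yaw 357.4 F [-0.76 -0.47 -1.11] op 0.263 q6 1.36
(570, -22, 68, -3) [ 1.72 -0.26  0.22] [ 0.001 -0.004  0.008]
```

View pics/c5.png

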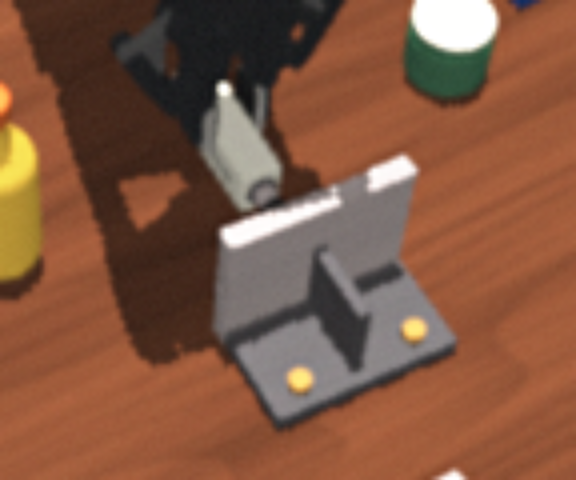

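The latch is held and its nose sits at about pixel (347,239).

```bash
python3 -c "
from h import *
print(ray('scene',(347,239),.055), proj('scene',[[.610,-.025,.055],[.635,-.0255,.09]]))"
```

```text
[[ 0.60632343 -0.02859848  0.055     ]] [[349.34023195 239.52602597]
 [356.88383241 237.76441452]]
```

Request:
{"method": "apply_moves", "body": {"moves": [[[0.4, 0.1, 0, 0, 0, 0, 0], [0.8, 0.1, 0, 0, 0, 0, 0], [1.1, 0.1, 0, 0, 0, 0, 0], [1.1, 0.1, 0, 0, 0, 0, 0]]]}}

```text
time_s: 12.95
eef_pos: [0.5627, -0.0249, 0.0682]
eef_rot: [0.0, 1.0, -0.022, 0.001]
wrist_force: [0.2, 0.8, -0.5]
opening: 0.261
```

Request:
{"method": "apply_moves", "body": {"moves": [[[0.5, 0, 0, 0, 0, 0, 0], [0.9, 0, 0, 0, 0, 0, 0], [1.2, 0, 0, 0, 0, 0, 0], [1.4, 0, 0, 0, 0, 0, 0], [1.6, 0, 0, 0, 0, 0, 0], [1.6, 0, 0, 0, 0, 0, 0]]]}}

```text
time_s: 13.55
eef_pos: [0.5772, -0.0254, 0.0675]
eef_rot: [-0.0, 1.0, -0.022, -0.001]
wrist_force: [-4.7, -0.3, 1.1]
opening: 0.265
```

Request:
{"method": "apply_moves", "body": {"moves": [[[0.1, 0, 0, 0, 0, 0, 0], [0.2, 0, 0, 0, 0, 0, 0], [0.3, 0, 0, 0, 0, 0, 0], [0.3, 0, 0, 0, 0, 0, 0]]]}}

```text
time_s: 13.95
eef_pos: [0.5795, -0.0255, 0.0674]
eef_rot: [-0.0, 1.0, -0.022, -0.002]
wrist_force: [-7.2, -0.2, 1.2]
opening: 0.262
```

Request:
{"method": "apply_moves", "body": {"moves": [[[0.1, 0, 0, 0, 0, 0, 0], [0.2, 0, 0, 0, 0, 0, 0], [0.3, 0, 0, 0, 0, 0, 0], [0.4, 0, 0, 0, 0, 0, 0], [0.4, 0, 0, 0, 0, 0, 0]]]}}

```text
time_s: 14.45
eef_pos: [0.5824, -0.0257, 0.0672]
eef_rot: [-0.0, 1.0, -0.022, -0.003]
wrist_force: [-12.7, -1.4, 6.1]
opening: 0.261
```

Request:
{"method": "apply_moves", "body": {"moves": [[[0.1, 0, 0, 0, 0, 0, 0], [0.2, 0, 0, 0, 0, 0, 0], [0.2, 0, 0, 0, 0, 0, 0], [0.2, 0, 0, 0, 0, 0, 0], [0.2, 0, 0, 0, 0, 0, 0], [0.2, 0, 0, 0, 0, 0, 0], [0.2, 0, 0, 0, 0, 0, 0], [0.2, 0, 0, 0, 0, 0, 0]]]}}

```text
time_s: 15.25
eef_pos: [0.5838, -0.0258, 0.0671]
eef_rot: [-0.0, 1.0, -0.022, -0.004]
wrist_force: [-13.2, -2.2, 5.6]
opening: 0.265
```

```bash
python3 - <<'E'
from h import *
go((500,-20,200,-3),(446,-360.5,200,-4.5))
im=camera("scene");cv2.imwrite("pics/c6.png",cv2.resize(im[190:310,280:424,::-1],None,fx=4,fy=4))
E
```

```text
t 15.25 pos [583.8 -25.8  67.1] yaw 357.5 F [-13.19  -2.2    5.61] op 0.265 q6 1.37
(500, -20, 200, -3) [ -8.49  -0.21 -13.23] [-0.     0.007  0.008]
(446, -360.5, 200, -4.5) [-12.38  34.05 -13.2 ] [0.    0.007 0.034]
```

Request:
{"method": "apply_moves", "body": {"moves": [[[-2, 0, 0, 0, 0, 0, 0], [-5, 0, 0, 0, 0, 0, 0], [-6.5, 0, -4, 0, 0, 0, 0], [-8, 0, -9, 0, 0, 0, 0], [-9, 1, -13.2, 0, 0, 0.02, 0], [-9.6, 6, -13.2, 0, 0, 0.034, 0], [-10.2, 11, -13.2, 0, 0, 0.034, 0], [-10.8, 16, -13.2, 0, 0, 0.034, 0]]]}}

```text
time_s: 16.1
eef_pos: [0.4725, -0.1815, 0.2011]
eef_rot: [0.001, 0.999, -0.039, 0.002]
wrist_force: [1.3, 0.8, -1.4]
opening: 0.26
```

```bash
python3 -c "
from h import *
go((446,-360.5,200,-4.5),(446,-360.5,75,-4.5))"
```

```text
t 16.1 pos [ 472.5 -181.5  201.1] yaw 355.6 F [ 1.29  0.82 -1.36] op 0.26 q6 1.05
(446, -360.5, 200, -4.5) [-1.26 18.05  0.14] [ 0.002 -0.004  0.001]
(446, -360.5, 75, -4.5) [-1.3  18.03 12.64] [ 0.002 -0.004  0.001]
```

Request:
{"method": "apply_moves", "body": {"moves": [[[-0.4, 5, 0, 0, 0, 0, 0], [-0.8, 10, 0, 0, 0, 0, 0], [-1.2, 15, 0, 0, 0, 0, 0], [-1.3, 17.7, 0, 0, 0, 0, 0], [-1.3, 17.7, 4, 0, 0, 0, 0], [-1.3, 17.7, 9, 0, 0, 0, 0], [-1.3, 17.7, 12.5, 0, 0, 0, 0], [-1.3, 17.7, 12.5, 0, 0, 0, 0]]]}}

```text
time_s: 16.9
eef_pos: [0.4424, -0.3521, 0.0695]
eef_rot: [-0.004, 0.999, -0.04, -0.003]
wrist_force: [-0.6, 0.5, -0.8]
opening: 0.264
```

```bash
python3 -c "
from h import *
go((446,-360.5,40,-4.5))"
```

```text
t 16.9 pos [ 442.4 -352.1   69.5] yaw 355.5 F [-0.56  0.53 -0.8 ] op 0.264 q6 0.77
(446, -360.5, 40, -4.5) [0.44 0.83 2.94] [-0.007  0.007 -0.001]
```

Request:
{"method": "apply_moves", "body": {"moves": [[[0.4, 0.8, 0.5, 0, 0, 0, 0], [0.4, 0.8, 1.5, 0, 0, 0, 0], [0.4, 0.8, 2.5, 0, 0, 0, 0], [0.4, 0.8, 2.5, 0, 0, 0, 0], [0.4, 0.8, 2.5, 0, 0, 0, 0]]]}}

```text
time_s: 17.4
eef_pos: [0.4487, -0.3635, 0.0502]
eef_rot: [0.0, 0.999, -0.039, 0.0]
wrist_force: [0.1, 0.5, -1.2]
opening: 0.264
```

```bash
python3 -c "
from h import *
go((446,-360.5,37,-4.5))"
```

```text
t 17.4 pos [ 448.7 -363.5   50.2] yaw 355.5 F [ 0.09  0.5  -1.19] op 0.264 q6 0.76
(446, -360.5, 37, -4.5) [-0.29 -0.28  1.32] [ 0. -0.  0.]
```

Request:
{"method": "apply_moves", "body": {"moves": [[[-0.2, -0.3, 0.4, 0, 0, 0, 0], [-0.2, -0.3, 0.8, 0, 0, 0, 0], [-0.2, -0.3, 1.0, 0, 0, 0, 0], [-0.2, -0.3, 1.1, 0, 0, 0, 0], [-0.2, -0.3, 1.1, 0, 0, 0, 0]]]}}

```text
time_s: 17.9
eef_pos: [0.4466, -0.36, 0.0405]
eef_rot: [-0.0, 0.999, -0.039, -0.0]
wrist_force: [-6.1, 6.8, 16.8]
opening: 0.265
```

Request:
{"method": "apply_moves", "body": {"moves": [[[-0.2, -0.3, 1.0, 0, 0, 0, 0.42], [-0.2, -0.3, 1.0, 0, 0, 0, 0.42], [-0.2, -0.3, 1.0, 0, 0, 0, 0.42], [-0.2, -0.3, -2, 0, 0, 0, 0.42], [-0.2, -0.3, -7, 0, 0, 0, 0.42], [-0.2, -0.3, -12, 0, 0, 0, 0.42], [0.4, -2, -16, 0, 0, 0, 0.42], [1, -7, -16, 0, 0, -0.1, 0.42]]]}}

```text
time_s: 18.7
eef_pos: [0.4653, -0.2974, 0.2067]
eef_rot: [0.006, 1.0, 0.009, 0.005]
wrist_force: [1.6, 0.4, 0.4]
opening: 0.418
```

```bash
python3 -c "
from h import *
go((659.5,229.6,200,60))"
```

```text
t 18.7 pos [ 465.3 -297.4  206.7] yaw 1.1 F [1.56 0.38 0.37] op 0.418 q6 0.77
(659.5, 229.6, 200, 60) [ 20.38 -52.33   0.28] [ 0.016 -0.003 -1.029]
```

Request:
{"method": "apply_moves", "body": {"moves": [[[20.4, -52.3, 0, 0, 0, -1.03, 0.6], [20.4, -52.3, 0, 0, 0, -1.03, 0.6], [20.4, -52.3, 0, 0, 0, -1.03, 0.6], [20.4, -52.3, 0, 0, 0, -1.03, 0.6], [20.4, -52.3, 0, 0, 0, -1.03, 0.6], [20.4, -52.3, 0, 0, 0, -1.03, 0.6], [20.4, -52.3, 0, 0, 0, -1.03, 0.6], [20.4, -52.3, 0, 0, 0, -1.03, 0.6]]]}}

```text
time_s: 19.5
eef_pos: [0.6001, 0.086, 0.1992]
eef_rot: [0.0, 0.864, 0.503, 0.0]
wrist_force: [1.4, -0.6, -0.2]
opening: 0.596
```

```bash
python3 - <<'E'
from h import *
n="top";im=camera(n)[:,:,::-1].copy();cv2.imwrite("pics/t7.png",im)
H,S,V=cv2.split(cv2.cvtColor(im,cv2.COLOR_BGR2HSV))
blobs(n,cv2.morphologyEx(((S<40)&(V>215)).astype(np.uint8),cv2.MORPH_CLOSE,np.ones((5,5))),.035,100,2500)
go((659.5,229.6,100,60))
E
```

```text
top [457. 318.] [ 451.2 -361. ] [93.2 22.8] -5.78216552734375
top [422. 313.] [ 454.3 -290.7] [93. 23.] -4.5357208251953125
top [221. 249.] [539.  128.8] [43.5 15.9] -7.9223785400390625
top [310. 204.] [654.5 -41.6] [72.3 11.5] 86.7748794555664
top [180. 187.] [661.8 236.4] [76.  23.8] 58.607818603515625
top [  3. 197.] [605.4 615. ] [116.1  30. ] 28.69939613342285
top [339. 152.] [776.6 -92.7] [136.7  16.4] -89.33957529067993
top [556. 101.] [ 954.2 -561.1] [142.4  44. ] 89.04170227050781
top [109.  99.] [847.5 428. ] [121.7  27.7] 34.13492202758789
top [244.  70.] [957.  135.6] [145.6  47.6] -89.51813566684723
top [255.  33.] [1046.9  126.3] [41.3 34.7] -89.85987943410873
top [283.  27.] [1067.6   64. ] [43.  32.4] -26.819988250732422
top [533.  11.] [1161.8 -495.5] [226.3  76.7] -83.99441480636597
top [426.  13.] [1124.4 -263.4] [207.4 102.7] -83.99442434310913
top [363.  11.] [1129.3 -111.2] [69.9 61.1] -83.99439096450806
t 19.55 pos [601.5  93.  199.4] yaw 60.5 F [-2.88  3.12  0.48] op 0.599 q6 0.47
(659.5, 229.6, 100, 60) [14.7  -1.68 10.02] [ 0.    -0.005  0.009]
```

View pics/t7.png

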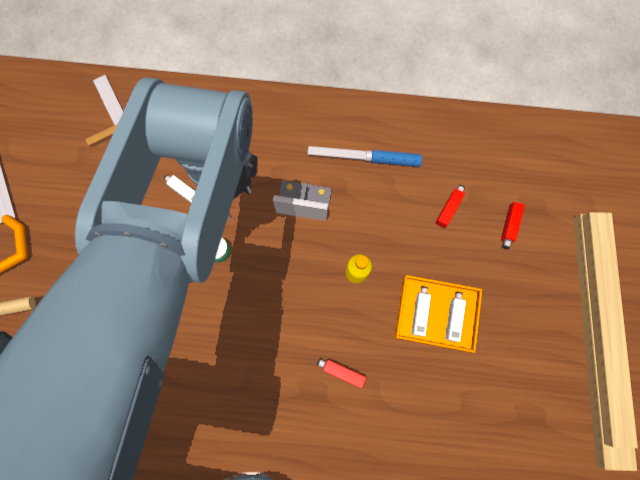

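Both stiff latches lie flat in the orange tray at about (422,313) and (457,317), side by side. Now for the third, at about (185,191).

Request:
{"method": "apply_moves", "body": {"moves": [[[5, -0.6, 0, 0, 0, 0, 0.6], [10, -1.2, 3, 0, 0, 0, 0.6], [14.4, -1.7, 7, 0, 0, 0, 0.6], [14.4, -1.7, 9, 0, 0, 0, 0.6], [14.4, -1.7, 9, 0, 0, 0, 0.6], [14.4, -1.7, 9, 0, 0, 0, 0.6]]]}}

```text
time_s: 20.15
eef_pos: [0.6557, 0.2171, 0.1083]
eef_rot: [-0.0, 0.865, 0.502, -0.001]
wrist_force: [0.2, -0.1, -0.3]
opening: 0.598
```

```bash
python3 -c "
from h import *
go((659.5,229.6,30,60))"
```

```text
t 20.15 pos [655.7 217.1 108.3] yaw 60.3 F [ 0.24 -0.11 -0.25] op 0.598 q6 0.67
(659.5, 229.6, 30, 60) [ 1.29 -0.28  7.83] [-0.001  0.002  0.005]
```

Request:
{"method": "apply_moves", "body": {"moves": [[[1.2, -0.3, 2, 0, 0, 0, 0.6], [1.2, -0.3, 5, 0, 0, 0, 0.6], [1.2, -0.3, 7.7, 0, 0, 0, 0.6], [1.2, -0.3, 7.7, 0, 0, 0, 0.6], [1.2, -0.3, 7.7, 0, 0, 0, 0], [1.2, -0.3, 7.7, 0, 0, 0, 0], [1.2, -0.3, 7.7, 0, 0, 0, 0], [1.2, -0.3, 7.7, 0, 0, 0, 0]]]}}

```text
time_s: 20.95
eef_pos: [0.662, 0.2291, 0.0356]
eef_rot: [0.001, 0.865, 0.502, 0.002]
wrist_force: [-0.7, -3.0, 7.6]
opening: 0.262
```

```bash
python3 -c "
from h import *
go((540,-18,190,-3))"
```

```text
t 20.95 pos [662.  229.1  35.6] yaw 60.2 F [-0.72 -2.96  7.61] op 0.262 q6 0.68
(540, -18, 190, -3) [-27.46   1.75 -15.52] [ 0.002 -0.005  1.104]
```

Request:
{"method": "apply_moves", "body": {"moves": [[[0, 0, -5, 0, 0, 0, 0], [0, 0, -10, 0, 0, 0, 0], [-3, 0.2, -14, 0, 0, 0.15, 0], [-8, 0.5, -15, 0, 0, 0.3, 0], [-13, 0.9, -15, 0, 0, 0.45, 0], [-18, 1.2, -15, 0, 0, 0.6, 0], [-23, 1.5, -15, 0, 0, 0.75, 0], [-27, 1.7, -15, 0, 0, 0.9, 0]]]}}

```text
time_s: 21.75
eef_pos: [0.5395, -0.0156, 0.1834]
eef_rot: [0.001, 0.997, 0.072, 0.001]
wrist_force: [0.4, -0.5, -0.8]
opening: 0.262
```

```bash
python3 -c "
from h import *
go((548,-20,68,-3))"
```

```text
t 21.75 pos [539.5 -15.6 183.4] yaw 8.3 F [ 0.36 -0.48 -0.83] op 0.262 q6 1.18
(548, -20, 68, -3) [ 0.75  0.54 11.55] [ 0.001 -0.002  0.197]
```

Request:
{"method": "apply_moves", "body": {"moves": [[[0.4, 0.3, 4, 0, 0, 0.1, 0], [0.7, 0.5, 8, 0, 0, 0.197, 0], [0.7, 0.5, 11.3, 0, 0, 0.197, 0], [0.7, 0.5, 11.5, 0, 0, 0.197, 0], [0.7, 0.5, 11.5, 0, 0, 0.197, 0], [0.7, 0.5, 11.5, 0, 0, 0.197, 0]]]}}

```text
time_s: 22.35
eef_pos: [0.5498, -0.0177, 0.0694]
eef_rot: [0.0, 1.0, -0.022, 0.002]
wrist_force: [0.0, 0.1, -0.3]
opening: 0.262
```

```bash
python3 - <<'E'
from h import *
go((570,-22,68,-3))
im=camera("scene");cv2.imwrite("pics/c8.png",cv2.resize(im[190:310,280:424,::-1],None,fx=4,fy=4))
E
```

```text
t 22.35 pos [549.8 -17.7  69.4] yaw 357.4 F [ 0.    0.05 -0.31] op 0.262 q6 1.37
(570, -22, 68, -3) [2.03 0.34 0.15] [ 0.001 -0.004  0.007]
```

View pics/c8.png

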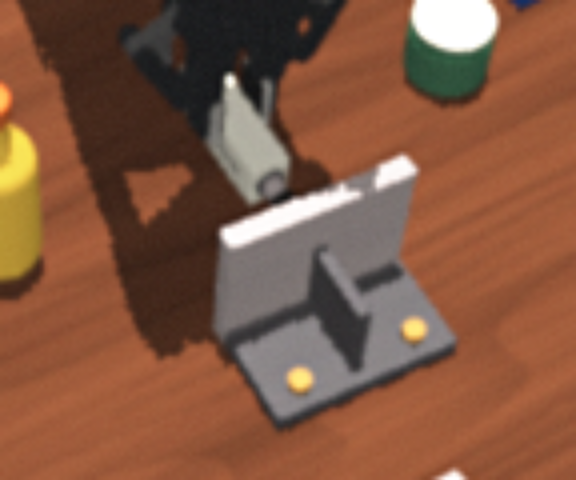

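It is held squarely, nose at about pixel (348,236).

Request:
{"method": "apply_moves", "body": {"moves": [[[0.7, 0.2, 0, 0, 0, 0, 0], [1.3, 0.3, 0, 0, 0, 0, 0], [1.8, 0.3, 0, 0, 0, 0, 0], [2.1, 0.3, 0, 0, 0, 0, 0], [2.4, 0.3, 0, 0, 0, 0, 0], [2.7, 0.3, 0, 0, 0, 0, 0], [2.7, 0.3, 0, 0, 0, 0, 0]]]}}

```text
time_s: 23.1
eef_pos: [0.5751, -0.0217, 0.0667]
eef_rot: [-0.0, 1.0, -0.023, 0.0]
wrist_force: [0.0, -0.2, -1.1]
opening: 0.261
```

Request:
{"method": "apply_moves", "body": {"moves": [[[0.2, 0, 0, 0, 0, 0, 0], [0.3, 0, 0, 0, 0, 0, 0], [0.4, 0, 0, 0, 0, 0, 0], [0.5, 0, 0, 0, 0, 0, 0], [0.5, 0, 0, 0, 0, 0, 0]]]}}

```text
time_s: 23.6
eef_pos: [0.5795, -0.0218, 0.0666]
eef_rot: [-0.0, 1.0, -0.023, -0.0]
wrist_force: [-2.0, 0.5, -1.4]
opening: 0.262
```

Request:
{"method": "apply_moves", "body": {"moves": [[[0.1, 0, 0, 0, 0, 0, 0], [0.2, 0, 0, 0, 0, 0, 0], [0.3, 0, 0, 0, 0, 0, 0], [0.4, 0, 0, 0, 0, 0, 0], [0.4, 0, 0, 0, 0, 0, 0], [0.4, 0, 0, 0, 0, 0, 0]]]}}

```text
time_s: 24.2
eef_pos: [0.5836, -0.022, 0.0667]
eef_rot: [-0.0, 1.0, -0.023, -0.0]
wrist_force: [-4.0, 0.6, -1.4]
opening: 0.26
```

Request:
{"method": "apply_moves", "body": {"moves": [[[0.05, 0, 0, 0, 0, 0, 0], [0.05, 0, 0, 0, 0, 0, 0], [0.05, 0, 0, 0, 0, 0, 0], [0.05, 0, 0, 0, 0, 0, 0], [0.05, 0, 0, 0, 0, 0, 0], [0.05, 0, 0, 0, 0, 0, 0], [0.05, 0, 0, 0, 0, 0, 0]]]}}

```text
time_s: 24.9
eef_pos: [0.5842, -0.022, 0.0668]
eef_rot: [-0.0, 1.0, -0.023, -0.0]
wrist_force: [-3.2, 1.4, -2.3]
opening: 0.263
```

```bash
python3 -c "
from h import *
go((500,-20,200,-3),(449,286.5,200,1))"
```

```text
t 24.9 pos [584.2 -22.   66.8] yaw 357.4 F [-3.19  1.38 -2.29] op 0.263 q6 1.38
(500, -20, 200, -3) [ -8.43   0.18 -13.32] [-0.     0.     0.007]
(449, 286.5, 200, 1) [-14.92 -30.21 -13.32] [-0.     0.    -0.063]
```

Request:
{"method": "apply_moves", "body": {"moves": [[[0.1, 0, 0, 0, 0, 0, 0], [0.2, 0, 0, 0, 0, 0, 0], [0.2, 0, 0, 0, 0, 0, 0], [0.2, 0, 0, 0, 0, 0, 0], [0.2, 0, 0, 0, 0, 0, 0], [0.2, 0, 0, 0, 0, 0, 0], [0.2, 0, 0, 0, 0, 0, 0], [0.2, 0, 0, 0, 0, 0, 0]]]}}

```text
time_s: 25.7
eef_pos: [0.5862, -0.0221, 0.0668]
eef_rot: [-0.0, 1.0, -0.023, -0.0]
wrist_force: [-4.5, 1.1, -2.0]
opening: 0.266
```

Request:
{"method": "apply_moves", "body": {"moves": [[[-2, 0, 0, 0, 0, 0, 0], [-5, 0, 0, 0, 0, 0, 0], [-6.5, 0, -4, 0, 0, 0, 0], [-8, 0, -9, 0, 0, 0, 0], [-9.5, -1, -13, 0, 0, -0.03, 0], [-11, -6, -13, 0, 0, -0.063, 0], [-12, -11, -13, 0, 0, -0.063, 0], [-13, -16, -13, 0, 0, -0.063, 0]]]}}

```text
time_s: 26.5
eef_pos: [0.4664, 0.1406, 0.1993]
eef_rot: [-0.0, 1.0, 0.008, 0.004]
wrist_force: [1.8, 1.0, -0.8]
opening: 0.264
```

```bash
python3 -c "
from h import *
go((449,286.5,200,1),(449,286.5,70,1))"
```

```text
t 26.5 pos [466.4 140.6 199.3] yaw 0.9 F [ 1.79  1.01 -0.84] op 0.264 q6 1.6
(449, 286.5, 200, 1) [ -1.51 -14.61  -0.08] [-0.    -0.008 -0.002]
(449, 286.5, 70, 1) [ -1.62 -14.61  12.92] [-0.    -0.008 -0.002]
```

Request:
{"method": "apply_moves", "body": {"moves": [[[-0.6, -5, 0, 0, 0, 0, 0], [-1, -10, 0, 0, 0, 0, 0], [-1.5, -14.2, 0, 0, 0, 0, 0], [-1.5, -14.2, 4, 0, 0, 0, 0], [-1.5, -14.2, 9, 0, 0, 0, 0], [-1.5, -14.2, 13, 0, 0, 0, 0], [-1.5, -14.2, 13, 0, 0, 0, 0], [-1.5, -14.2, 13, 0, 0, 0, 0]]]}}

```text
time_s: 27.3
eef_pos: [0.4482, 0.2815, 0.0679]
eef_rot: [-0.0, 1.0, 0.009, 0.001]
wrist_force: [0.4, -0.1, -0.1]
opening: 0.266
```

```bash
python3 -c "
from h import *
go((449,286.5,42,1))"
```

```text
t 27.3 pos [448.2 281.5  67.9] yaw 1.0 F [ 0.44 -0.15 -0.15] op 0.266 q6 1.89
(449, 286.5, 42, 1) [ 0.08 -0.5   2.59] [-0.001 -0.002 -0.   ]
```

Request:
{"method": "apply_moves", "body": {"moves": [[[0, -0.4, 1, 0, 0, 0, 0], [0, -0.4, 1.8, 0, 0, 0, 0], [0, -0.4, 2.2, 0, 0, 0, 0], [0, -0.4, 2.4, 0, 0, 0, 0], [0, -0.4, 2.6, 0, 0, 0, 0], [0, -0.4, 2.6, 0, 0, 0, 0]]]}}

```text
time_s: 27.9
eef_pos: [0.4468, 0.2851, 0.0408]
eef_rot: [0.0, 1.0, 0.009, 0.0]
wrist_force: [0.3, -1.4, 0.0]
opening: 0.266
```

Request:
{"method": "apply_moves", "body": {"moves": [[[0, 0, 0.05, 0, 0, 0, 0], [0, 0, 0.1, 0, 0, 0, 0], [0, 0, 0.1, 0, 0, 0, 0]]]}}

```text
time_s: 28.2
eef_pos: [0.447, 0.2852, 0.0406]
eef_rot: [0.0, 1.0, 0.009, 0.0]
wrist_force: [-2.9, -1.9, 5.6]
opening: 0.263
```

Now it is in contact with the tray floor, so I'll release and lift away.

Request:
{"method": "apply_moves", "body": {"moves": [[[0, 0, 0, 0, 0, 0, 0.42], [0, 0, 0, 0, 0, 0, 0.42], [0, 0, 0, 0, 0, 0, 0.42], [0, 0, -3, 0, 0, 0, 0.42], [0, 0, -8, 0, 0, 0, 0.42], [0, 0, -13, 0, 0, 0, 0.42], [0, 0, -18, 0, 0, 0, 0.42], [0, 5, -20, 0, 0, 0, 0.42]]]}}

```text
time_s: 29.0
eef_pos: [0.45, 0.2422, 0.2446]
eef_rot: [-0.002, 1.0, 0.011, 0.005]
wrist_force: [1.9, -1.3, 0.6]
opening: 0.422
```

Request:
{"method": "apply_moves", "body": {"moves": [[[-6, 5, 0, 0, 0, 0, 0.5], [-8, 10, 0, 0, 0, 0, 0.5], [-8, 15, 0, 0, 0, 0, 0.5], [-8, 20, 0, 0, 0, 0, 0.5], [-8, 25, 0, 0, 0, 0, 0.5], [-8, 25, 0, 0, 0, 0, 0.5], [-8, 25, 0, 0, 0, 0, 0.5], [-8, 25, 0, 0, 0, 0, 0.5]]]}}

```text
time_s: 29.8
eef_pos: [0.3719, -0.0128, 0.2384]
eef_rot: [-0.0, 1.0, 0.008, 0.0]
wrist_force: [-0.4, 0.0, 0.3]
opening: 0.498
```

```bash
python3 - <<'E'
from h import *
im=camera("scene")[:,:,::-1];cv2.imwrite("pics/s9.png",im)
n="top";im=camera(n)[:,:,::-1].copy();cv2.imwrite("pics/t9.png",im)
H,S,V=cv2.split(cv2.cvtColor(im,cv2.COLOR_BGR2HSV));V=V.copy();V[:130]=0
blobs(n,cv2.morphologyEx(((S<40)&(V>215)).astype(np.uint8),cv2.MORPH_CLOSE,np.ones((5,5))),.035,100,2500)
go()
E
```

```text
top [457. 318.] [ 451. -361.] [92.8 22.5] -5.560005187988281
top [422. 313.] [ 454.1 -290.8] [92.6 22.8] -4.2481231689453125
top [140. 284.] [450.9 284.1] [91.5 22.9] 1.305624008178711
top [215. 247.] [541.2 143.5] [47.  45.6] 8.437895774841309
top [300. 202.] [656.2 -19.9] [113.8   9.9] 86.48858642578125
top [  3. 197.] [607.7 601.8] [117.   27.2] 14.243814468383789
top [339. 152.] [776.3 -93. ] [136.3  14.9] -89.31998819112778
t 29.9 pos [371.9 -11.7 238.3] yaw 1.0 F [ 0.37  0.08 -0.53] op 0.505 q6 1.2
```

View pics/t9.png

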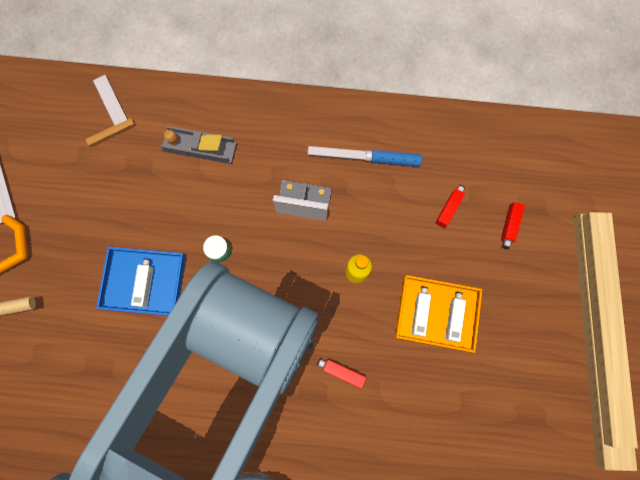

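View pics/s9.png

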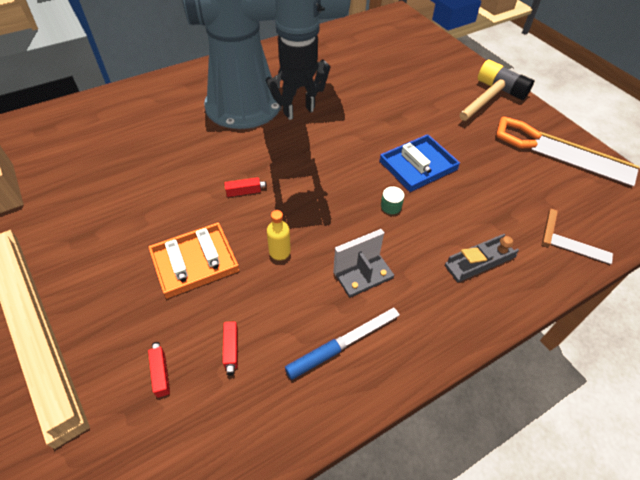

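Both views show two latches flat in the orange tray at (422,313) and (457,318), and one flat in the blue tray at (140,284). The glue, tin, plane and chisel have not moved, and the gripper is clear.

```bash
python3 -c "
from bench import *
print(hand_in())"
```

```text
the job is handed in; nothing more can be done
None
```

I tested all three latches on the plate one at a time and laid each in its tray before fetching the next. The job was handed in at about 30 s of the 72 s allowed.

| Latch, by where it started (x, y in m) | Peak force held | Push-in, approx. | Spring | Tray |
|---|---|---|---|---|
| near (0.44, -0.03) | 14 N | 7.5 mm | stiff | orange |
| right (0.66, -0.21) | 13 N | 7 mm | stiff | orange |
| left (0.66, 0.23) | 4.5 N | 9 mm | soft | blue |

The stiff ones rose at roughly 1.1–1.9 N per mm and the soft one at about 0.5 N per mm. Push-in is worked out from the force and arm position, so it is good to about 1–1.5 mm. One hold reading on the soft latch came out low (3.2 N, about 6 mm), so I pushed it 2 mm further and held again.

- **Last checks:** both cameras show two latches lying flat in the orange tray and one in the blue. The glue bottle, tin, plane and chisel are where they were, and the gripper is clear of everything.
- **Forces:** the largest I read was 22 N up, for a moment, when setting the first latch on its tray floor. Forces were read only at the end of each move.

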